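# Pack the clamping jig with spacers and hold it tight

### The arm

A 6-joint arm with a two-finger parallel gripper is mounted at the origin on the work surface. World frame = base frame: x ahead of the robot, y to its left, z up, the work surface at z = 0. Lengths are in mm, angles in rad, forces in N, time in s.
With the tool pointing down it reaches from about 300 to 875 mm from the base axis. Payload 6.4 kg.
Tool frame: the origin (TCP) lies between the finger pads; the fingertips stand 19 mm ahead of it and the grasp point (between the pads) is the TCP (tips_ahead is the distance from the TCP to the fingertips, in mm); z points along the fingers, y is the direction in which the jaws open and shut (so a half turn about z gives the same grasp; the last joint's range is limited). The gripper opens to 88 mm and grips with 3 to 60 N. Pads are 18 mm wide; open, the fingers measure 123 mm over their backs; the gripper's body (75 mm by 187 mm) begins 45 mm behind the grasp point.
Start: joints at [-1.494, 0.181, 1.607, -0, 1.354, -0.206], TCP at [160.467, -552.17, 257.714] pointing down, gripper open.
Joint ranges: [-2.99, 2.99], [-0.89, 2.07], [0.3, 2.58], [-1.14, 4.28], [0, 2.63], [-3.12, 3.12]. Speed limits (rad/s): [2.57, 2.57, 3.01, 3.14, 3.14, 3.14].

### API

Orientations are given as a unit quaternion [x, y, z, w].
In Python, from cell import * gives the robot as it stands.
- The arm moves only by the shell command python3 -m jog 'ROWS'. ROWS is JSON, a list of rows, each a list of 7 numbers: the turn, a rotation vector about the tool's x, y, z in units of 5 degrees (1.0 is 5 degrees), then the shift along the tool's x, y, z in units of 25 mm (1.0 is 25 mm), then the finger opening in mm, from 0 to 88.1. In form: [[wx, wy, wz, x, y, z, jaw], ...]. A call has 1 to 5 rows; each row is the pose to reach, as a shift and turn from the pose measured when the call began, along the tool's axes at that moment; what a row does not reach only later rows make up. A row lasts 1/12 s, in which the tool goes at most 41.7 mm and 7.16 degrees, less where a joint would pass 70% of its speed; a pose out of reach is approached as far as the arm can. A call with a gripper value outside its range is refused whole. The fingers move at their own pace and stop on an object; the grip force is fixed at half the most. Time passes only in rows, so rows that repeat a pose let the fingers close. It gives the time, the measured TCP pose, the force and the opening at its end, in the units of the state.
- state(): the state, without advancing time (a new reading comes with each control period).
- get_image(name): name is "side" or "top"; returns a dict with "frame" (384x512x3 uint8, blue, green, red), "range_z" (384x512 float32, mm along the optical axis (not along the pixel's ray), 0 where there is no reading), "fx", "fy", "cx", "cy" (pixels), "view" (4x4, takes a point from world to camera coordinates). Camera axes: x right, y down, z forward; pixel columns grow to the right and rows downward; lengths in mm; the calibration is good to about 2 mm. A picture is of the moment at which its call begins.
- close_job(): hands the job in, once; it reports no verdict.
The state is a dict: "clock": time; "joints": joint angles; "qd": joint speeds; "effort": joint torques, N m; "position": TCP position; "eef_rot": TCP orientation; "contact_force": force on the tool from outside, world axes, zero at the start; "ft_torque": the same for the moment, N m; "opening": finger opening in mm.
Only numpy, scipy, OpenCV 4.12 (cv2) and the standard library are available. Lean on these libraries where they do the work, as an engineer would, in place of code of your own. Each camera call takes 0.05 s, during which the arm holds its last target.

### The job

On the clamping jig, swing the red-handled bar all the way down into its fork, then stand spacers from the blue tray in the channel between the steel block and the one spacer already there, side by side, as many as it takes for the block to press the stack firmly against the bar before its slide runs out of travel. Push the black pad of the block firmly to close the stack up tight and finish while still holding that push: the slide springs back if you let go. Leave any spacer you do not need standing in the tray, keep your fingers off the spacers at the end, and do not disturb the jar, the steel cup or the wrench.

Things in the scene. Friction and masses are not known exactly. Their poses are not given: they have to be found in the camera images.
- jig: the fixed clamping jig: grey base plate 220 x 130 x 12 mm. Origin at bench level on the channel's centre line; its x is the pushing direction (from black pad towards the bar), z up. The channel floor is 12 mm above the bench; between two low steel guides (inner faces at y = +-23 mm, tops 22 mm above the bench, from jig x = -5 to 100 mm) the channel is 46 mm wide. Spacers go in from above, upright, 20 mm thickness along jig x.
- slide (a joint): travel of the sprung steel block along jig x in m: 0 = sprung back (start), 0.040 = end stop. The return spring pushes back with 3 N at 0 and about 5 N at the end. If it runs to 0.040 the stack is still too thin.
- push_pad (a point): middle of the robot-side face of the black push pad of the slide (pad 56 mm wide, from 14 to 76 mm above the bench, 10 mm thick), 50 mm above the bench; push it along jig x; 12 to 20 N makes a firm hold. Nothing stands on the jig behind it. It moves with the slide.
- block_face (a point): centre of the steel block's front face (36 mm wide, from 14 to 44 mm above the bench; bolt heads behind it reach 50 mm), 30 mm above the bench; it moves with the slide, and presses the spacers.
- bar_face (a point): on the channel's centre line, 40 mm above the bench, in the plane of the bar's face towards the block when the bar is down. The gap for spacers along jig x runs from block_face to here: 54 to 94 mm with the slide back, so two or three spacers in all are needed, one of them (spacer4) already there. Axes parallel to the jig's.
- bar (a joint): angle of the hinged bar in rad: 0 = down, level across the channel, resting in its fork; positive = raised (start 0.6 to 1.3). Stiff hinge: it stays where it is left; about 3 N on the handle moves it.
- bar_hinge (a point): middle of the bar's hinge pin, at jig y = +48 mm, 40 mm above the bench; the pin lies along jig x. Lowered, the bar runs from here towards jig -y, across the channel (12 mm thick along x, 14 mm tall, centre 40 mm above the bench), through the fork at jig y = -48 mm (cheeks up to 52 mm above the bench) to the handle. The bar swings in the jig's y-z plane.
- bar_grip (a point): middle of the bar's red handle (16 mm along jig x, 36 mm along the bar, 18 mm tall), 117 mm from the hinge pin along the bar; it swings with the bar.
- tray: fixed blue open tray 190 x 100 x 18 mm, wall and floor 4 mm, with the spacers standing in a row along its x; origin at the centre of its underside
- spacer1_mid (a point): loose aluminium spacer block with an orange band near its top, 20 mm thick (its x) by 40 mm wide (its y) by 70 mm tall (its z), 0.1 to 0.2 kg, standing upright in the blue tray; this point is its centre, 35 mm above its underside. Best gripped across the 40 mm width on its upper half.
- spacer2_mid (a point): loose aluminium spacer block with an orange band near its top, 20 mm thick (its x) by 40 mm wide (its y) by 70 mm tall (its z), 0.1 to 0.2 kg, standing upright in the blue tray; this point is its centre, 35 mm above its underside. Best gripped across the 40 mm width on its upper half.
- spacer3_mid (a point): loose aluminium spacer block with an orange band near its top, 20 mm thick (its x) by 40 mm wide (its y) by 70 mm tall (its z), 0.1 to 0.2 kg, standing upright in the blue tray; this point is its centre, 35 mm above its underside. Best gripped across the 40 mm width on its upper half.
- spacer4_mid (a point): a fourth spacer of the same kind and size, loose, already standing upright in the channel with about 2 to 4 mm between it and the plane of the bar; this point is its centre. Leave it in.
- flask: capped amber glass jar, 48 mm across, 110 mm tall, standing; origin at the centre of its underside; leave alone
- hopper: open steel cup, 70 mm across, 80 mm tall, standing; origin at the centre of its underside; leave alone
- wrench: steel wrench, 160 mm long, lying flat; leave alone
Not all that is in view belongs to the job. Leave any green or turquoise look-alike of the part that bears spacer3_mid alone.

How it is judged:
By the outcome, as a careful person would: the job done as asked, in the order asked, and still so for the second after the job is handed in, while the arm keeps its last pose, push and grip.
It also fails if it takes over 70 s, if anything falls off the work surface, if the arm or the gripper's body presses on something with over 40 N, if the wrist force passes 120 N, or if a joint passes its speed limit or range.

## Working session

There is one attempt and no reset: what is moved stays moved. The work goes in short steps, Python scripts to look and compute and a shell command to move; the robot and the scene stay as the last step left them, time stands still between calls to the robot, and variables do not carry over. Pictures are saved under pics/ and viewed, and the job is handed in when it is done.

```bash
ls; mkdir -p pics; python3 - <<'E'
from cell import *
import cv2,numpy as np
print(state())
for n in("side","top"):
    d=get_image(n);np.savez(f"pics/{n}0.npz",**d);cv2.imwrite(f"pics/{n}0.png",d["frame"]);print(n,d["fx"],d["fy"],d["cx"],d["cy"],d["view"].round(4).tolist())
E
```

```text
pics
{'clock': 0.0, 'joints': array([-1.49429771e+00,  1.81504092e-01,  1.60796784e+00,  1.44016727e-05,
        1.35384656e+00, -2.06299810e-01]), 'qd': array([ 0.00259825, -0.000481  , -0.00130957, -0.00140117,  0.00065354,
        0.00132831]), 'effort': array([-2.51076690e-04, -4.33865619e+01, -3.41852152e+01,  7.00646848e-02,
        3.84805247e-02, -1.55628259e-04]), 'position': array([ 160.43233439, -551.64619718,  256.8503206 ]), 'eef_rot': array([ 9.90019627e-01,  1.40926907e-01,  6.29804945e-05, -8.60645485e-04]), 'contact_force': array([-0.94114758, -0.57980094,  0.39470007]), 'ft_torque': array([-0.02012114,  0.0363751 ,  0.03033311]), 'opening': 88.43842725319924}
side 347.04975673347565 347.04975673347565 254.80583650135665 188.35755887862157 [[0.9752, -0.2211, -0.0103, -506.1955], [-0.1495, -0.6237, -0.7672, 115.5335], [0.1632, 0.7497, -0.6413, 1088.682], [0.0, 0.0, 0.0, 1.0]]
top 461.4412933537424 461.4412933537424 263.5170426006787 193.12018916185903 [[-0.0259, -0.9997, -0.0005, 11.177], [-0.9783, 0.0254, -0.2054, 551.0244], [0.2054, -0.0048, -0.9787, 1253.4154], [0.0, 0.0, 0.0, 1.0]]
```

View pics/side0.png

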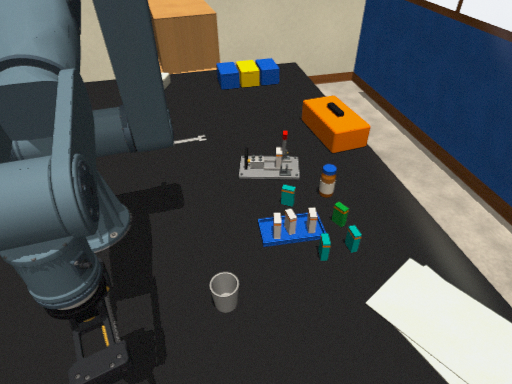

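View pics/top0.png

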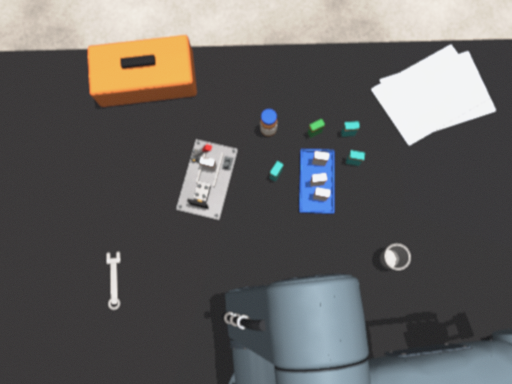

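The side view shows the jig near (270,165), the blue tray with three orange-banded spacers near (292,228), and green and turquoise decoys around the tray. I'll enlarge both.

```bash
cat > h.py <<'E'
import numpy as np,cv2
def load(f): return dict(np.load(f))
def crop(d,u0,v0,u1,v1,s,fn,step=10):
    im=cv2.resize(d["frame"][v0:v1,u0:u1],None,fx=s,fy=s,interpolation=cv2.INTER_CUBIC)
    for u in range((u0+step-1)//step*step,u1,step):
        x=int((u-u0+.5)*s);cv2.line(im,(x,0),(x,5),(0,255,255),1);cv2.putText(im,str(u),(x-8,15),0,.33,(0,255,255),1)
    for v in range((v0+step-1)//step*step,v1,step):
        y=int((v-v0+.5)*s);cv2.line(im,(0,y),(5,y),(0,255,255),1);cv2.putText(im,str(v),(7,y+4),0,.33,(0,255,255),1)
    cv2.imwrite(fn,im)
def ray(d,u,v):
    V=d["view"];R=V[:3,:3];t=V[:3,3]
    dc=np.array([(u-d["cx"])/d["fx"],(v-d["cy"])/d["fy"],1.])
    return -R.T@t, R.T@dc
def atz(d,u,v,z):
    o,r=ray(d,u,v);return o+r*(z-o[2])/r[2]
def dep(d,u,v):
    o,r=ray(d,u,v);return o+r*float(d["range_z"][int(round(v)),int(round(u))])
def proj(d,p):
    c=d["view"][:3,:3]@np.asarray(p,float)+d["view"][:3,3];return d["cx"]+d["fx"]*c[0]/c[2],d["cy"]+d["fy"]*c[1]/c[2]
def tri(d1,uv1,d2,uv2):
    o1,r1=ray(d1,*uv1);o2,r2=ray(d2,*uv2);r1/=np.linalg.norm(r1);r2/=np.linalg.norm(r2)
    A=np.c_[r1,-r2];k=np.linalg.lstsq(A,o2-o1,rcond=None)[0];a=o1+k[0]*r1;b=o2+k[1]*r2
    return (a+b)/2,np.linalg.norm(a-b)
E
python3 - <<'E'
from h import *
t=load("pics/top0.npz");s=load("pics/side0.npz")
crop(t,170,130,250,225,6.3,"pics/top_jig.png");crop(t,260,100,370,220,5,"pics/top_tray.png")
crop(s,230,120,310,190,9,"pics/side_jig.png");crop(s,250,170,370,270,6,"pics/side_tray.png")
E
```

```text
(no output)
```

View pics/top_jig.png

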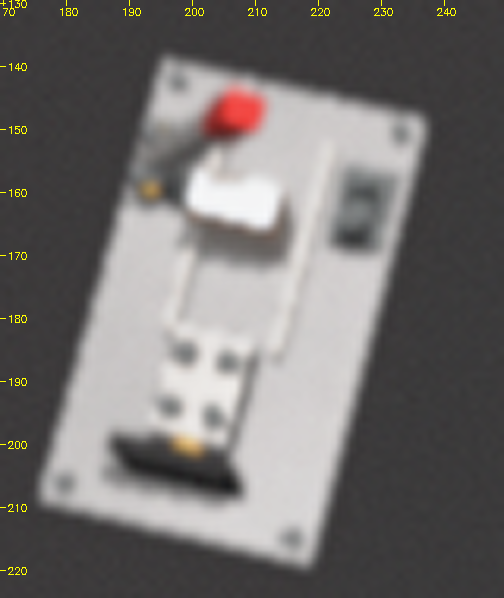

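View pics/side_jig.png

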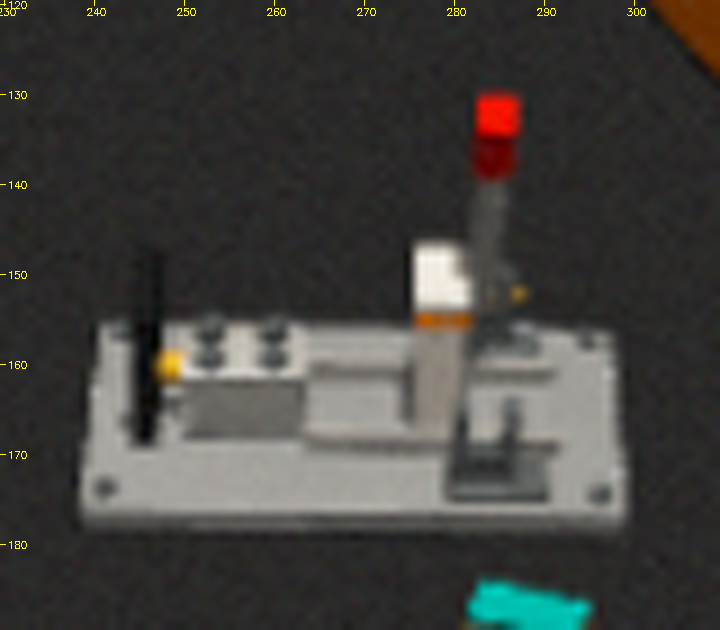

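View pics/top_tray.png

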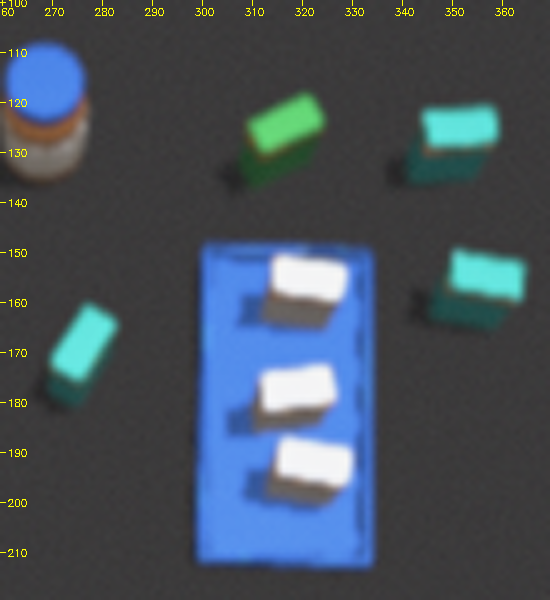

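View pics/side_tray.png

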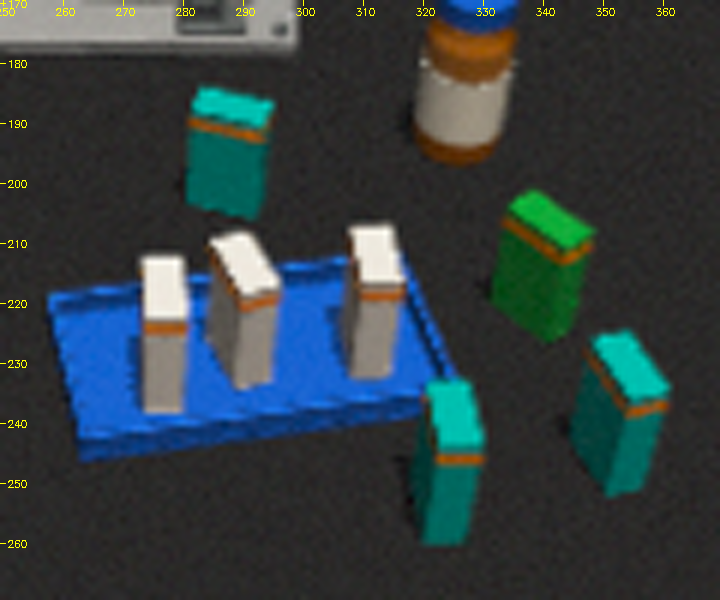

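```bash
cat > m.py <<'E'
from h import *
def rect(d,u0,v0,u1,v1,z,fn):
    f=d["frame"].astype(int);pts=[]
    m=np.zeros(f.shape[:2],np.uint8);m[v0:v1,u0:u1]=fn(f[v0:v1,u0:u1])*255
    n,l,st,_=cv2.connectedComponentsWithStats(m);k=1+np.argmax(st[1:,4]);m=(l==k).astype(np.uint8)
    # supersampled contour via pixel corners
    vv,uu=np.nonzero(m);P=[]
    for du in(-.5,.5):
        for dv in(-.5,.5):
            for u,v in zip(uu+du,vv+dv):P.append(atz(d,u,v,z)[:2])
    P=np.float32(P);c,s,a=cv2.minAreaRect(P)
    Pc=np.array([atz(d,u,v,z)[:2] for u,v in zip(uu,vv)]);
    C=np.cov(Pc.T);w,V=np.linalg.eigh(C);long=V[:,1];ang=np.degrees(np.arctan2(long[1],long[0]))
    return Pc.mean(0),np.sqrt(w*12),ang,c,s,a
E
python3 - <<'E'
from m import *
t=load("pics/top0.npz");s=load("pics/side0.npz")
w=lambda f:(f.min(2)>185)
for n,b,z in(("A",(310,145,335,172),74),("B",(308,168,332,190),74),("C",(311,184,336,205),74),("S4",(193,150,220,172),82)):
    r=rect(t,*b,z,w);print(n,*[np.round(x,1) for x in r], dep(t,*proj(t,[*r[0],z])).round(1))
ws=lambda f:(f.min(2)>180)
for n,b,z in(("C",(270,208,284,226),74),("B",(282,206,298,222),74),("A",(304,204,320,220),74),("S4",(273,144,284,156),82)):
    r=rect(s,*b,z,ws);print(n,*[np.round(x,1) for x in r],dep(s,*proj(s,[*r[0],z])).round(1))
# triangulate tops
for n,a,b in(("A",(320.8,155),(312,212)),("B",(318.5,178.3),(288.9,214)),("C",(322,192.3),(275.6,217))):print(n,tri(t,a,s,b))
for n,p in dict(TL=(195.4,138.5),TR=(237.3,148.2),BL=(175.8,209.3),BR=(219.3,219.7)).items():print(n,atz(t,*p,12).round(1))
for n,p in dict(TL=(240.5,155.5),TR=(297,156.5),BL=(238.5,177),BR=(299,177)).items():print('s',n,atz(s,*p,12).round(1))
E
```

```text
A [ 654.  -171.1] [20.8 39.6] 78.3 [ 654.  -171.1] [42. 24.] 80.0 [ 654.4 -171.3   72.6]
B [ 589.9 -161.5] [21.6 40.3] 96.8 [ 589.9 -161.3] [24.4 43.3] 5.8 [ 589.1 -161.1   76.9]
C [ 547.1 -168.6] [21.3 39. ] 76.7 [ 546.6 -168.4] [39.3 25.6] 86.8 [ 546.1 -168.    78.7]
S4 [649.1 141.8] [49.3 54.4] 82.0 [643.9 147.3] [56.6 65. ] 89.6 [648.9 141.8  82.4]
C [ 545.8 -172.1] [18.8 40.9] 77.7 [ 546.7 -171.4] [41.5 20.2] 74.9 [ 545.2 -174.2   76.1]
B [ 589.1 -164.3] [18.7 39.7] 97.7 [ 589.2 -163.7] [23.4 42.9] 8.7 [ 589.6 -162.9   72.6]
A [ 652.8 -173.5] [18.7 38. ] 77.9 [ 652.9 -173.1] [38.3 21.6] 77.5 [ 652.4 -174.4   74.9]
S4 [640.1 148.7] [18.2 38.4] 87.2 [641.7 150. ] [39.2 21.6] 74.6 [640.6 150.4  80.8]
A (array([ 654.89005732, -169.63099109,   70.28237685]), np.float64(1.2201507055704996))
B (array([ 587.03078199, -159.89876271,   68.1411255 ]), np.float64(1.3134393616719937))
C (array([ 544.86634602, -167.09590039,   72.47537798]), np.float64(2.252901370188718))
TL [734.2 197.7  12. ]
TR [700.4  71.8  12. ]
BL [519.  253.9  12. ]
BR [485.1 127.1  12. ]
s TL [519.  251.7  12. ]
s TR [730.7 193.3  12. ]
s BL [486.1 119.6  12. ]
s BR [697.5  68.7  12. ]
```

```bash
python3 - <<'E'
from m import *
t=load("pics/top0.npz");s=load("pics/side0.npz")
a=np.radians(-14.7);X=np.array([np.cos(a),np.sin(a)]);Y=np.array([-X[1],X[0]])
cT=np.array([609.7,162.6]);cS=np.array([608.3,158.3])
def J(d,px,z,c):
    p=atz(d,*px,z)[:2]-c;return (p@X).round(1),(p@Y).round(1)
def T(x,y):return(170+x/6.3-.5,130+y/6.3-.5)
def S(x,y):return(230+x/9-.5,120+y/9-.5)
for n,p,z in(("Rguide bot",T(279,360),22),("Rguide top",T(327,143),22),("Lguide bot",T(173,328),22),("block front L",T(178,322),44),("block front R",T(254,346),44),("block back R",T(228,437),44),("pad topback L",T(115,433),76),("pad topback R",T(240,490),76),("S4 TL",T(193,167),82),("S4 TR",T(286,192),82),("S4 BR",T(279,228),82),("S4 BL",T(187,205),82),("fork c",T(362,208),52),("hinge gold",T(150,190),40)):
    print(n,J(t,p,z,cT))
print()
for n,p,z in(("nearguide L",S(305,442),22),("nearguide R",S(557,446),22),("far guide R",S(554,372),22),("block front near",S(305,380),44),("block back near",S(186,380),44),("pad top",S(150,248),76),("S4 near L",S(413,312),82),("S4 near R",S(470,312),82),("S4 far L",S(414,243),82),("S4 far R",S(462,243),82),("fork front",S(462,400),52),("fork back",S(513,400),52),("hinge gold",S(519,293),40)):
    print(n,J(s,p,z,cS))
E
```

```text
Rguide bot (np.float64(-21.8), np.float64(-27.3))
Rguide top (np.float64(85.0), np.float64(-23.1))
Lguide bot (np.float64(-18.3), np.float64(24.6))
block front L (np.float64(-19.4), np.float64(18.7))
block front R (np.float64(-22.3), np.float64(-18.0))
block back R (np.float64(-66.1), np.float64(-17.2))
pad topback L (np.float64(-81.0), np.float64(26.6))
pad topback R (np.float64(-93.1), np.float64(-33.9))
S4 TL (np.float64(43.9), np.float64(23.1))
S4 TR (np.float64(42.1), np.float64(-20.6))
S4 BR (np.float64(25.2), np.float64(-21.7))
S4 BL (np.float64(26.1), np.float64(21.1))
fork c (np.float64(50.3), np.float64(-51.3))
hinge gold (np.float64(39.3), np.float64(48.3))

nearguide L (np.float64(-19.4), np.float64(-29.6))
nearguide R (np.float64(82.8), np.float64(-30.3))
far guide R (np.float64(84.0), np.float64(21.4))
block front near (np.float64(-19.7), np.float64(-17.1))
block back near (np.float64(-67.9), np.float64(-18.1))
pad top (np.float64(-84.3), np.float64(29.9))
S4 near L (np.float64(22.9), np.float64(-23.4))
S4 near R (np.float64(45.4), np.float64(-23.0))
S4 far L (np.float64(23.9), np.float64(26.3))
S4 far R (np.float64(43.4), np.float64(26.7))
fork front (np.float64(42.9), np.float64(-40.8))
fork back (np.float64(63.2), np.float64(-40.4))
hinge gold (np.float64(69.7), np.float64(53.3))
```

```bash
python3 - <<'E'
from m import *
t=load("pics/top0.npz");s=load("pics/side0.npz")
p,e=tri(t,(207,147.3),s,(284.5,134.5));print(p,e)
a=np.radians(-14.7);X=np.array([np.cos(a),np.sin(a)]);Y=np.array([-X[1],X[0]])
O=np.array([609,160.5])-15*X;print("O",O)
q=p[:2]-O;print(q@X,q@Y,p[2])
# red point cloud
for n,d in(("t",t),("s",s)):
    f=d["frame"].astype(int);m=(f[...,2]>90)&(f[...,1]<60)&(f[...,0]<60)
    vv,uu=np.nonzero(m)
    P=[]
    for u,v in zip(uu,vv):
        w=dep(d,u,v)
        if np.hypot(*(w[:2]-O))<200:P.append([(w[:2]-O)@X,(w[:2]-O)@Y,w[2]])
    P=np.array(P);print(n,len(P));print(P.mean(0),P.min(0),P.max(0))
for th in(.6,.7,.8,.9,1.,1.1,1.2,1.3):
    g=np.array([*(O+X*68+Y*(48-117*np.cos(th))),40+117*np.sin(th)]);print(th,g.round(0),np.round(proj(t,g),1),np.round(proj(s,g),1))
E
```

```text
[661.09160681 146.44545562 148.16826079] 2.0171283204214387
O [594.49098371 164.30636917]
68.95298374880811 -0.3758484852895209 148.16826078762517
t 17
[ 60.85352344   2.71561724 156.57998355] [ 58.13984034  -5.00626569 142.05381044] [ 66.95900077   8.83001904 165.43720421]
s 29
[ 68.22740102  -9.43171461 153.70346932] [ 61.93825934 -16.26271096 132.20253085] [ 73.47543434  -2.90315546 164.5646387 ]
0.6 [648. 100. 106.] [225.5 156.4] [284.4 152.2]
0.7 [650. 107. 115.] [222.7 154.8] [284.5 148.8]
0.8 [652. 115. 124.] [219.6 153.3] [284.5 145.5]
0.9 [654. 123. 132.] [216.2 151.8] [284.5 142.2]
1.0 [656. 132. 138.] [212.6 150.3] [284.5 139.1]
1.1 [659. 142. 144.] [208.7 148.8] [284.5 136.1]
1.2 [662. 152. 149.] [204.7 147.4] [284.5 133.3]
1.3 [665. 163. 153.] [200.5 146.1] [284.4 130.8]
```

```bash
cat > go.py <<'E'
import sys,numpy as np
from scipy.spatial.transform import Rotation as R
from cell import state
YAW=-14.7;O=np.array([594.5,164.3])
def row(p,yaw,q=None):
    s=state();R0=R.from_quat(s["eef_rot"]);a=np.radians(yaw)
    Rt=R.from_matrix(np.array([[np.cos(a),np.sin(a),0],[np.sin(a),-np.cos(a),0],[0,0,-1]]))
    d=R0.inv().apply(np.asarray(p)-s["position"])/25;w=np.degrees((R0.inv()*Rt).as_rotvec())/5
    return np.round(w,2),np.round(d,2)
def j2w(x,y,z,yaw=YAW,o=O):
    a=np.radians(yaw);return np.array([o[0]+x*np.cos(a)-y*np.sin(a),o[1]+x*np.sin(a)+y*np.cos(a),z])
def w2j(p):
    a=np.radians(YAW);d=np.asarray(p)[:2]-O;return np.array([d[0]*np.cos(a)+d[1]*np.sin(a),-d[0]*np.sin(a)+d[1]*np.cos(a),p[2]])
if __name__=="__main__":
    s=state();k=sys.argv[1] if len(sys.argv)>1 else""
    print("t",round(s["clock"],2),"jig",w2j(s["position"]).round(1),"F",s["contact_force"].round(1),"open",round(s["opening"],1),"j",s["joints"].round(2))
    if k=="j":print(*row(j2w(*map(float,sys.argv[2:5])),YAW))
    if k=="w":print(*row(list(map(float,sys.argv[2:5])),float(sys.argv[5])))
E
python3 go.py j 68 37 240
```

```text
t 0.1 jig [-238.2 -802.7  256.9] F [-0.1  0.3  0.4] open 87.8 j [-1.49  0.18  1.61  0.    1.35 -0.21]
[-0.02  0.    6.18] [ 27.76 -22.53   0.72]
```

```bash
R='[0,0,6.18,27.7,-22.5,0.7,0]'; true
python3 -m jog '[[0,0,1.2,5,-4.05,0.1,0],[0,0,2.4,10,-8.1,0.2,0],[0,0,3.6,15,-12.2,0.3,0],[0,0,5,20,-16.3,0.5,0],[0,0,6.18,27.7,-22.5,0.7,0]]'; python3 go.py j 68 37 240
```

```text
clock: 0.52
position: [278.8, -380.0, 253.5]
eef_rot: [0.991, -0.131, -0.0, -0.001]
contact_force: [0.5, -0.4, 0.2]
opening: 56.8
t 0.52 jig [-167.3 -606.6  253.5] F [ 0.5 -0.4  0.2] open 56.8 j [-1.19 -0.05  1.86  0.    1.33  0.64]
[-0.02  0.01 -0.08] [  9.24 -25.8    0.58]
```

```bash

python3 -m jog '[[0,0,0,9.2,-25.8,0.6,0],[0,0,0,9.2,-25.8,0.6,0],[0,0,0,9.2,-25.8,0.6,0],[0,0,0,9.2,-25.8,0.6,0],[0,0,0,9.2,-25.8,0.6,0]]'; python3 go.py j 68 37 240
```

```text
clock: 0.93
position: [397.3, -208.5, 249.5]
eef_rot: [0.991, -0.131, -0.0, -0.001]
contact_force: [0.9, -1.3, -0.4]
opening: 23.5
t 0.93 jig [ -96.2 -410.6  249.5] F [ 0.9 -1.3 -0.4] open 23.5 j [-0.75 -0.1   1.92  0.    1.33  1.08]
[-0.02  0.01 -0.08] [  6.44 -17.95   0.41]
```

```bash

python3 -m jog '[[0,0,0,6.5,-18.5,0.4,0],[0,0,0,6.5,-18.5,0.4,0],[0,0,0,6.5,-18.5,0.4,0],[0,0,0,6.5,-18.5,0.4,0],[0,0,0,6.5,-18.5,0.4,0]]'; python3 go.py j 68 37 240
```

```text
clock: 1.35
position: [514.9, -36.4, 245.4]
eef_rot: [0.991, -0.131, -0.0, -0.001]
contact_force: [0.6, -0.8, 0.0]
opening: 0.1
t 1.35 jig [ -26.  -214.3  245.4] F [ 0.6 -0.8  0. ] open 0.1 j [-0.3   0.06  1.77  0.    1.32  1.53]
[-0.02  0.01 -0.08] [  3.69 -10.08   0.23]
```

```bash

python3 -m jog '[[0,0,0,3.7,-10.1,0.2,0],[0,0,0,3.7,-10.1,0.2,0],[0,0,0,3.7,-10.1,0.2,0],[0,0,0,3.7,-10.1,0.2,0],[0,0,0,3.7,-10.1,0.2,0]]'; python3 -m jog '[[0,0,0,0.9,-2.4,0.1,0],[0,0,0,0.9,-2.4,0.1,0],[0,0,0,0.9,-2.4,0.1,0],[0,0,0,0.9,-2.4,0.1,0],[0,0,0,0.9,-2.4,0.1,0]]'; python3 go.py j 68 42 167;python3 - <<'E'
from cell import *
from h import *
for n in("side","top"):
    d=get_image(n);np.savez(f"pics/{n}1.npz",**d)
    crop(d,*((220,90,330,190) if n=="side" else (160,110,260,225)),6 if n=="side" else 5,f"pics/{n}1.png")
E
```

```text
clock: 1.77
position: [634.5, 134.1, 241.3]
eef_rot: [0.991, -0.131, -0.001, -0.001]
contact_force: [0.4, 0.2, 0.9]
opening: 0.3
clock: 2.18
position: [671.2, 185.7, 238.0]
eef_rot: [0.991, -0.131, -0.002, -0.0]
contact_force: [0.1, -0.4, 0.6]
opening: 0.7
t 2.18 jig [ 68.7  40.1 238. ] F [ 0.1 -0.4  0.6] open 0.7 j [0.1  0.46 1.29 0.   1.4  1.93]
[-0.01  0.04 -0.07] [-0.02 -0.07  2.84]
```

View pics/side1.png

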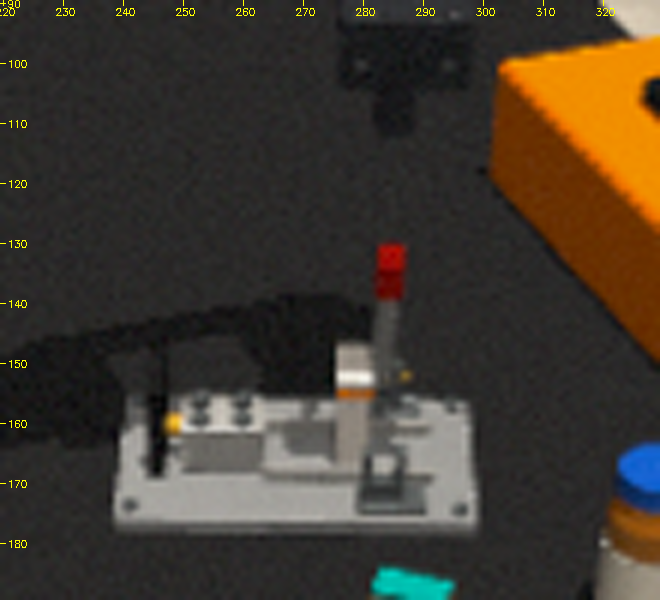

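View pics/top1.png

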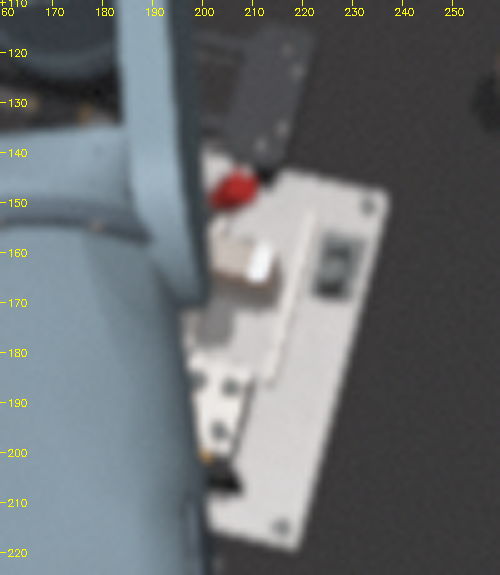

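The side view shows the closed fingertip at (285,111), in line with the handle at (284.5,134). I'll check that against where it should project.

```bash
python3 - <<'E'
from h import *
t=load("pics/top1.npz");s=load("pics/side1.npz")
for y in(186+17,186,186-17):
  print(proj(s,(671,y,219)),proj(t,(671,y,219)))
print(proj(s,(671,186,238)),proj(t,(671,186,283)))
E
```

```text
(np.float64(283.790209821339), np.float64(108.2195851954123)) (np.float64(181.41574185815867), np.float64(136.11372758734439))
(np.float64(285.1881566262041), np.float64(110.44032651058704)) (np.float64(188.08976779913564), np.float64(135.94814745334023))
(np.float64(286.6161885767206), np.float64(112.7088602923196)) (np.float64(194.76286913936045), np.float64(135.78259025834132))
(np.float64(285.4435274378246), np.float64(105.37001359477676)) (np.float64(183.83228046871687), np.float64(127.28314958533333))
```

```bash

python3 -m jog '[[0,0,0,0,-0.1,1.4,0],[0,0,0,0,-0.1,2.8,0],[0,0,0,0,-0.1,2.8,0],[0,0,0,0,-0.1,2.8,0]]';python3 go.py j 68 25 163
```

```text
clock: 2.62
position: [670.1, 186.1, 167.1]
eef_rot: [0.991, -0.132, -0.003, -0.0]
contact_force: [-0.4, 0.2, 1.0]
opening: 0.4
t 2.62 jig [ 67.6  40.3 167.1] F [-0.4  0.2  1. ] open 0.4 j [0.1  0.53 1.34 0.   1.28 1.94]
[ 0.01  0.08 -0.1 ] [0.02 0.61 0.16]
```

```bash

python3 -m jog '[[0,0,0,0,0.4,0.05,0],[0,0,0,0,0.7,0.05,0],[0,0,0,0,1.0,0.05,0],[0,0,0,0,1.3,0.1,0]]';python3 go.py j 68 -15.8 155.7
```

```text
clock: 2.95
position: [662.4, 153.8, 166.9]
eef_rot: [0.991, -0.133, -0.002, -0.0]
contact_force: [0.6, 1.3, -0.8]
opening: 0.2
t 2.95 jig [ 68.4   7.1 166.9] F [ 0.6  1.3 -0.8] open 0.2 j [0.05 0.49 1.39 0.   1.26 1.89]
[-0.01  0.04 -0.11] [-0.    0.92  0.45]
```

```bash

python3 -m jog '[[0,0,0,0,0.45,0.2,0],[0,0,0,0,0.9,0.45,0],[0,0,0,0,1.35,0.75,0],[0,0,0,0,1.75,1.1,0]]';python3 go.py j 68 -54.4 119.5;python3 - <<'E'
from cell import *
from h import *
d=get_image("side");np.savez(f"pics/side2.npz",**d)
crop(d,220,90,330,190,6,f"pics/side2.png")
E
```

```text
clock: 3.28
position: [650.5, 110.1, 138.9]
eef_rot: [0.991, -0.133, -0.002, -0.0]
contact_force: [-0.1, 0.2, 0.8]
opening: 0.3
t 3.28 jig [ 67.9 -38.2 138.9] F [-0.1  0.2  0.8] open 0.3 j [-0.01  0.48  1.47  0.    1.19  1.82]
[-0.    0.04 -0.12] [0.01 0.65 0.78]
```

View pics/side2.png

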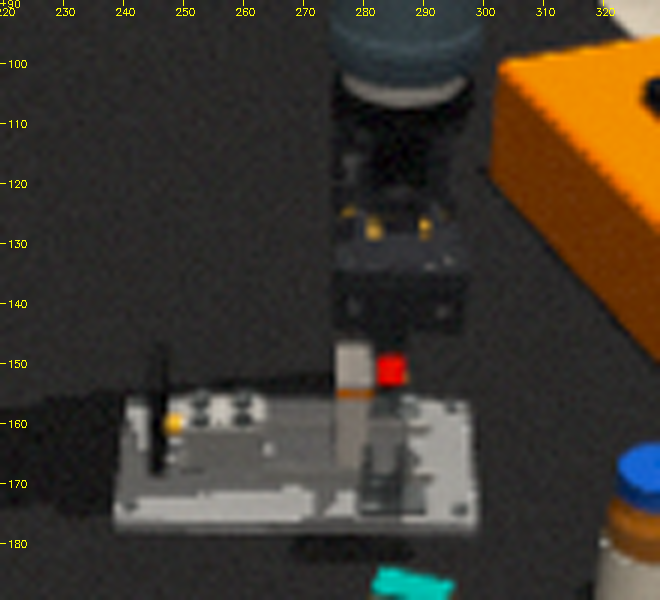

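The bar is coming down: the red handle is now at (285,151) and the fingers are behind and above it. I'll keep going.

```bash

python3 -m jog '[[0,0,0,0,0.35,0.4,0],[0,0,0,0,0.7,0.8,0],[0,0,0,0,1.0,1.2,0],[0,0,0,0,1.2,1.7,0],[0,0,0,0,1.3,2.1,0]]';python3 go.py j 68 -72 68
```

```text
clock: 3.75
position: [639.2, 76.3, 81.9]
eef_rot: [0.991, -0.134, -0.004, 0.0]
contact_force: [-0.0, -0.4, -0.0]
opening: -0.2
t 3.75 jig [ 65.6 -73.8  81.9] F [-0.  -0.4 -0. ] open -0.2 j [-0.07  0.53  1.53 -0.    1.09  1.77]
[ 0.02  0.1  -0.14] [ 0.1  -0.07  0.55]
```

```bash

python3 -m jog '[[0,0,0,0.05,-0.05,0.2,0],[0,0,0,0.05,-0.05,0.4,0],[0,0,0,0.05,-0.05,0.5,0]]';python3 go.py j 68 -72 68;python3 - <<'E'
from cell import *
from h import *
d=get_image("side");np.savez(f"pics/side3.npz",**d)
crop(d,220,90,330,190,6,f"pics/side3.png")
E
```

```text
clock: 4.0
position: [640.3, 77.4, 68.3]
eef_rot: [0.991, -0.134, -0.005, 0.001]
contact_force: [-3.8, -1.9, 10.9]
opening: 0.5
t 4.0 jig [ 66.4 -72.4  68.3] F [-3.8 -1.9 10.9] open 0.5 j [-0.06  0.55  1.53 -0.    1.07  1.78]
[ 0.03  0.11 -0.13] [ 0.07 -0.02  0.01]
```

View pics/side3.png

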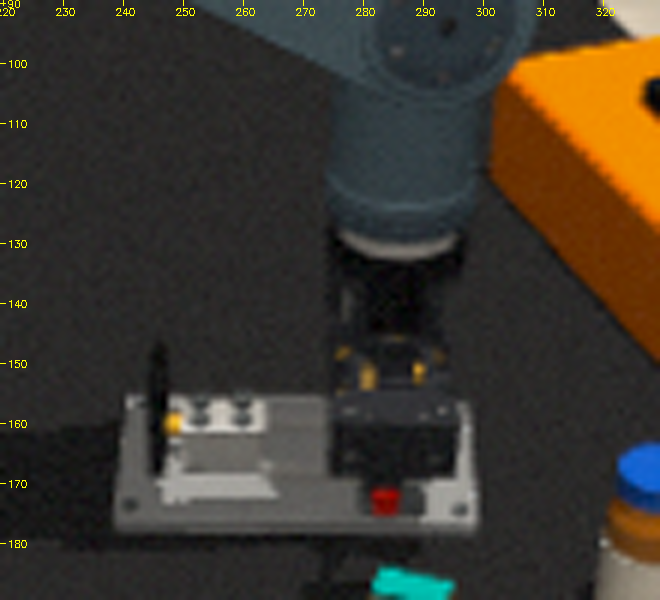

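```bash

python3 -m jog '[[0,0,0,0,0,0.04,0],[0,0,0,0,0,0.08,0]]';python3 go.py
```

```text
clock: 4.22
position: [641.1, 77.7, 68.3]
eef_rot: [0.991, -0.133, -0.004, 0.001]
contact_force: [-6.8, -0.1, 14.1]
opening: 0.6
t 4.22 jig [ 67.  -72.   68.3] F [-6.8 -0.1 14.1] open 0.6 j [-0.06  0.55  1.53 -0.    1.07  1.78]
```

```bash

python3 -m jog '[[0,0,0,0,0,-1.5,30],[0,0,0,0,0,-3,66],[0,0,0,0,0,-4.5,66],[0,0,0,0,0,-4.8,66]]';python3 go.py w 546.5 -170.3 150 -12.8
```

```text
clock: 4.55
position: [646.1, 78.0, 196.6]
eef_rot: [0.991, -0.133, 0.002, 0.0]
contact_force: [1.0, -1.2, 1.0]
opening: 24.9
t 4.55 jig [ 71.8 -70.4 196.6] F [ 1.  -1.2  1. ] open 24.9 j [-0.06  0.4   1.46 -0.    1.28  1.78]
[-0.   -0.04 -0.49] [-1.23 10.63  1.86]
```

```bash

python3 -m jog '[[0,0,-0.5,-1.2,10.6,0.3,66],[0,0,-0.5,-1.2,10.6,0.5,66],[0,0,-0.5,-1.2,10.6,1,66],[0,0,-0.5,-1.2,10.6,1.8,66],[0,0,-0.5,-1.2,10.6,1.8,66]]';python3 go.py w 546.5 -170.3 120 -12.8;python3 - <<'E'
from cell import *
from h import *
d=get_image("side");np.savez(f"pics/side4.npz",**d)
crop(d,225,110,345,210,6,f"pics/side4.png")
d=get_image("top");np.savez(f"pics/top4.npz",**d)
crop(d,170,130,250,225,6,f"pics/top4.png")
E
```

```text
clock: 4.97
position: [568.3, -116.0, 165.8]
eef_rot: [0.994, -0.111, 0.003, 0.001]
contact_force: [0.0, -1.1, -0.4]
opening: 58.3
t 4.97 jig [  45.8 -277.8  165.8] F [ 0.  -1.1 -0.4] open 58.3 j [-0.41  0.29  1.68  0.    1.17  1.39]
[ 0.   -0.07  0.02] [-0.39  2.31  1.83]
```

View pics/side4.png

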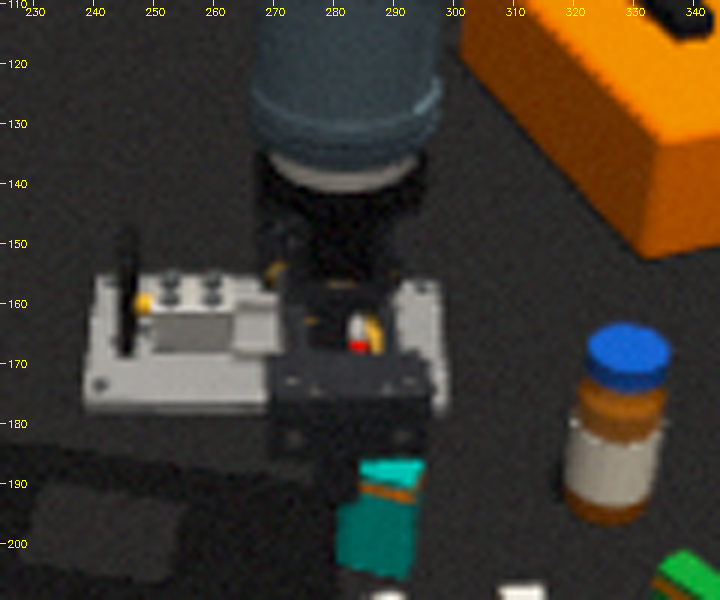

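View pics/top4.png

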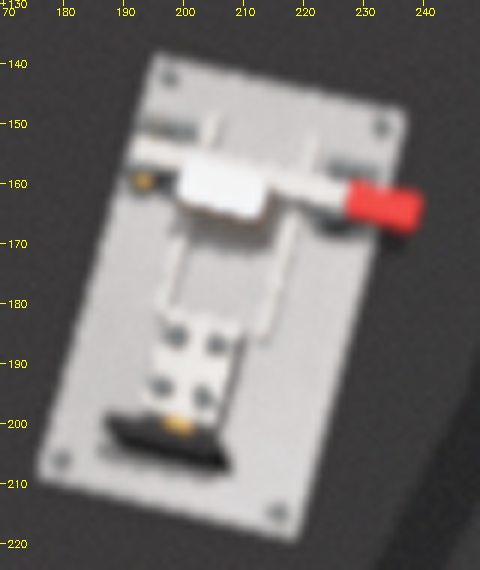

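The top view shows the bar lying level across the channel, with its red handle at (234,164) beyond the fork. Spacer4 still stands at (206,161). Next I'll measure the gap from the block to the bar.

```bash
python3 - <<'E'
from h import *; from go import w2j
t=load("pics/top4.npz")
c=lambda x,y:(170+x/6-.5,130+y/6-.5)
for n,p,z in(("block R",c(241,334),44),("block L",c(165,313),44),("bar face top edge at fork side",c(290,201),47),("bar R far edge",c(297,172),47),("bar L far",c(140,133),47),("bar L near",c(135,158),47),("handle near R",c(417,230),49),("handle far R",c(423,197),49),("handle farL",c(350,181),49),("handle near L",c(344,209),49)):
    print(n,w2j(atz(t,*p,z)).round(1))
E
```

```text
block R [ -9.4 -15.9  44. ]
block L [-7.8 22.2 44. ]
bar face top edge at fork side [ 59.3 -22.9  47. ]
bar R far edge [ 74.2 -22.6  47. ]
bar L far [75.8 56.6 47. ]
bar L near [63.  55.7 47. ]
handle near R [ 58.7 -86.4  49. ]
handle far R [ 75.4 -85.3  49. ]
handle farL [ 75.1 -49.   49. ]
handle near L [ 60.9 -49.6  49. ]
```

The gap is about 70 mm. Two spacers (40 mm) close it at roughly 30 mm of travel, so I add exactly one.

Which spacer:
- Candidates: bare-aluminium ones with the orange band in the tray, at side (276,217), (289,214) and (312,212).
- Look-alikes: turquoise at (283,193), (326,235) and (353,230), and green at (340,210). They're coloured and outside the tray, so I leave them.
- Choice: the tray spacer at (276,217), confirmed in the enlarged crop.

```bash

python3 -m jog '[[0,0,0,-0.4,2.3,0.8,70],[0,0,0,-0.4,2.3,1.2,70],[0,0,0,-0.4,2.3,1.4,70],[0,0,0,-0.4,2.3,1.4,70]]';python3 go.py w 546.5 -170.3 54 -12.8;python3 - <<'E'
from cell import *
from h import *
d=get_image("side");np.savez(f"pics/side5.npz",**d)
crop(d,240,150,340,250,6,f"pics/side5.png")
E
```

```text
clock: 5.4
position: [542.7, -172.7, 127.5]
eef_rot: [0.993, -0.115, -0.0, -0.0]
contact_force: [0.2, 0.3, 0.0]
opening: 69.8
t 5.4 jig [  35.4 -339.1  127.5] F [0.2 0.3 0. ] open 69.8 j [-0.52  0.32  1.72 -0.    1.1   1.28]
[-0.    0.01 -0.08] [ 0.13 -0.13  2.94]
```

View pics/side5.png

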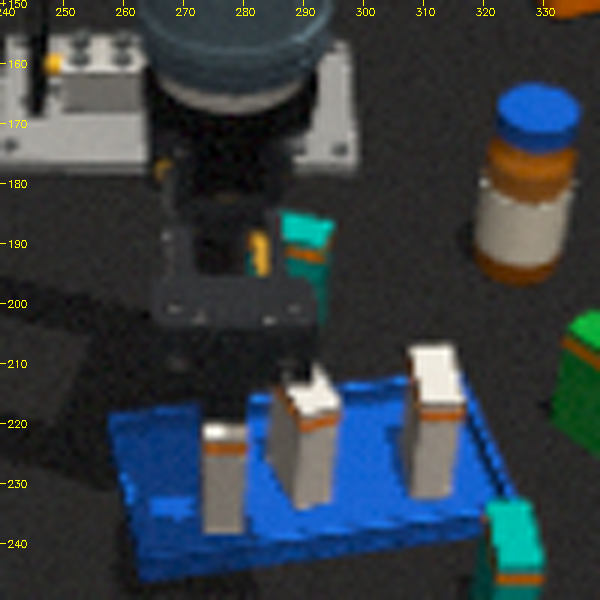

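```bash

python3 -m jog '[[0,0,0,0.13,-0.1,0.6,70],[0,0,0,0.13,-0.1,1.4,70],[0,0,0,0.13,-0.1,2.2,70],[0,0,0,0.13,-0.1,2.9,70],[0,0,0,0.13,-0.1,2.9,70]]';python3 go.py w 546.5 -170.3 54 -12.8;python3 - <<'E'
from cell import *
from h import *
d=get_image("side");np.savez(f"pics/side6.npz",**d)
crop(d,240,180,340,260,7,f"pics/side6.png")
E
```

```text
clock: 5.87
position: [546.5, -167.8, 53.6]
eef_rot: [0.994, -0.113, -0.002, -0.001]
contact_force: [-0.6, 0.5, 0.5]
opening: 69.7
t 5.87 jig [  37.9 -333.4   53.6] F [-0.6  0.5  0.5] open 69.7 j [-0.51  0.44  1.74  0.    0.97  1.29]
[-0.02  0.04 -0.04] [ 0.02  0.1  -0.02]
```

View pics/side6.png

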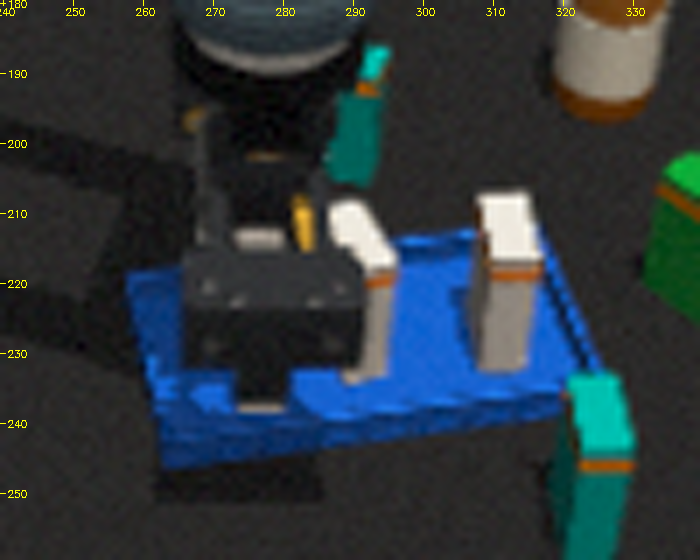

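```bash

python3 -m jog '[[0,0,0,0,0,0,30],[0,0,0,0,0,0,30],[0,0,0,0,0,0,30],[0,0,0,0,0,0,30],[0,0,0,0,0,0,30]]';python3 -m jog '[[0,0,0,0,0,0,30],[0,0,0,0,0,-0.2,30],[0,0,0,0,0,-1,30],[0,0,0,0,0,-2.2,30],[0,0,0,0,0,-3.4,30]]';python3 go.py j 20 0 160; python3 - <<'E'
from cell import *
from h import *
d=get_image("side");np.savez(f"pics/side7.npz",**d)
crop(d,240,150,340,250,6,f"pics/side7.png")
E
```

```text
clock: 6.33
position: [547.9, -168.8, 56.2]
eef_rot: [0.994, -0.113, -0.0, -0.0]
contact_force: [-0.5, 1.5, 4.3]
opening: 39.6
clock: 6.75
position: [546.8, -168.4, 141.3]
eef_rot: [0.994, -0.113, -0.001, -0.001]
contact_force: [0.8, -0.6, -2.5]
opening: 39.7
t 6.75 jig [  38.3 -333.9  141.3] F [ 0.8 -0.6 -2.5] open 39.7 j [-0.51  0.31  1.71  0.    1.13  1.29]
[-0.01  0.03  0.34] [ -0.34 -13.37  -0.73]
```

View pics/side7.png

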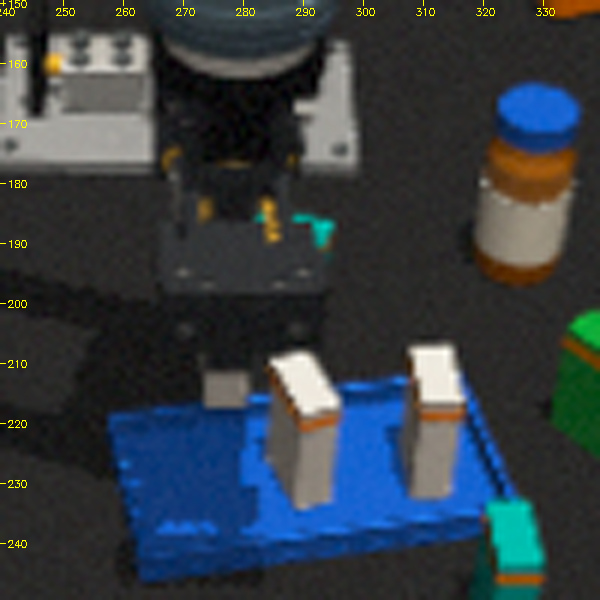

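Spacer lifted (opening 39.6 mm). I'll carry it over the channel.

```bash

python3 -m jog '[[0,0,0.3,-0.3,-6,-0.8,30],[0,0,0.3,-0.3,-8,-0.8,30],[0,0,0.3,-0.3,-10,-0.8,30],[0,0,0.3,-0.3,-12,-0.8,30],[0,0,0.3,-0.3,-13.4,-0.8,30]]';python3 go.py j 20 1.5 160
```

```text
clock: 7.22
position: [591.1, 35.4, 162.5]
eef_rot: [0.992, -0.127, 0.004, 0.001]
contact_force: [0.3, -0.1, -1.2]
opening: 39.7
t 7.22 jig [  29.4 -125.5  162.5] F [ 0.3 -0.1 -1.2] open 39.7 j [-0.14  0.31  1.65 -0.    1.17  1.69]
[ 0.02 -0.1   0.03] [-0.36 -5.08  0.09]
```

```bash

python3 -m jog '[[0,0,0,-0.35,-5.1,0,30],[0,0,0,-0.35,-5.1,0,30],[0,0,0,-0.35,-5.1,0,30],[0,0,0,-0.35,-5.1,0.1,30],[0,0,0,-0.35,-5.1,0.1,30]]';python3 go.py j 20 1.5 142
```

```text
clock: 7.63
position: [614.1, 163.7, 159.2]
eef_rot: [0.992, -0.124, 0.004, 0.001]
contact_force: [-1.1, -0.9, -1.3]
opening: 40.0
t 7.63 jig [ 19.2   4.4 159.2] F [-1.1 -0.9 -1.3] open 40.0 j [ 0.08  0.41  1.53 -0.    1.2   1.9 ]
[ 0.02 -0.09  0.08] [0.03 0.11 0.69]
```

```bash

python3 -m jog '[[0,-0.05,0.05,0.03,0.1,0.6,30],[0,-0.05,0.05,0.03,0.1,1.3,30],[0,-0.05,0.05,0.03,0.1,2,30],[0,-0.05,0.05,0.03,0.1,2.5,30],[0,-0.05,0.05,0.03,0.1,2.5,30]]';python3 go.py j 20 1.5 80;python3 - <<'E'
from cell import *
from h import *
d=get_image("side");np.savez(f"pics/side8.npz",**d)
crop(d,230,110,310,185,8,f"pics/side8.png")
d=get_image("top");np.savez(f"pics/top8.npz",**d)
crop(d,170,130,250,225,6,f"pics/top8.png")
E
```

```text
clock: 8.05
position: [612.1, 158.7, 92.5]
eef_rot: [0.992, -0.128, -0.002, 0.002]
contact_force: [-1.2, -0.9, -0.8]
opening: 39.8
t 8.05 jig [18.5 -1.  92.5] F [-1.2 -0.9 -0.8] open 39.8 j [ 0.07  0.49  1.56 -0.    1.09  1.9 ]
[0.05 0.04 0.  ] [ 0.06 -0.1   0.5 ]
```

View pics/side8.png

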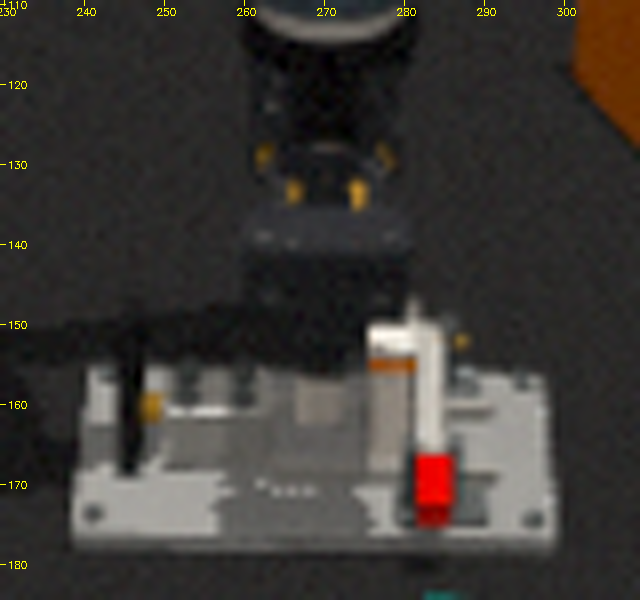

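View pics/top8.png

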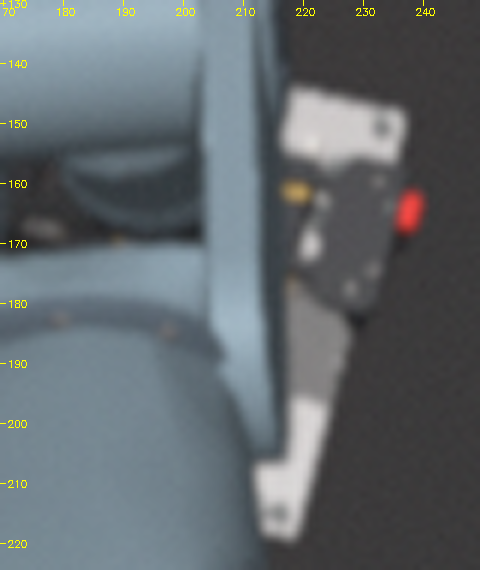

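```bash
python3 - <<'E'
from h import *; from go import w2j
s=load("pics/side8.npz");s0=load("pics/side0.npz")
def patch(d,u0,u1,v0,v1):
    P=np.array([w2j(dep(d,u,v)) for u in range(u0,u1) for v in range(v0,v1)]);return np.median(P,0).round(1),P.std(0).round(1),len(P)
print("held",patch(s,267,272,157,162));print("S4",patch(s,276,280,157,166));print("S4 0",patch(s0,276,280,157,166))
print("block side",patch(s0,252,262,163,168))
# projected bottoms
from go import j2w
for dy in(-24,-21,-18):print(dy,[np.round(proj(s,j2w(x,dy,40.5)),1) for x in(8.5,28.5)])
# S4 near bottom edge visible at row ~ 168?
for dy in(-24,-21,-18):print(dy,[np.round(proj(s,j2w(x,dy,z)),1) for x,z in((39,82),(59,82),(39,22),(39,65))])
E
```

```text
held (array([ 15.4, -21.8,  56.8]), array([5.1, 1.8, 7. ]), 25)
S4 (array([ 46.5, -18.1,  46.4]), array([ 4.1,  2. , 11.5]), 36)
S4 0 (array([ 46.5, -17.6,  46.3]), array([ 4.1,  2.1, 11.2]), 36)
block side (array([-30.1, -16.7,  27.4]), array([10.6,  2.1,  6.5]), 50)
-24 [array([267. , 163.3]), array([272.5, 163.3])]
-21 [array([267. , 162.8]), array([272.5, 162.9])]
-18 [array([267. , 162.3]), array([272.5, 162.4])]
-24 [array([275.7, 153.9]), array([281.4, 154. ]), array([275.3, 167.5]), array([275.6, 157.8])]
-21 [array([275.7, 153.4]), array([281.3, 153.5]), array([275.3, 167. ]), array([275.6, 157.4])]
-18 [array([275.7, 153. ]), array([281.3, 153. ]), array([275.3, 166.5]), array([275.6, 156.9])]
```

```bash

python3 -m jog '[[0.05,0.04,0,0.06,-0.12,0.1,30],[0.05,0.04,0,0.06,-0.12,0.3,30],[0.05,0.04,0,0.06,-0.12,0.5,30],[0.05,0.04,0,0.06,-0.12,0.7,30],[0.05,0.04,0,0.06,-0.12,0.85,30]]';python3 go.py j 20 2 64;python3 - <<'E'
from cell import *
from h import *
d=get_image("side");np.savez(f"pics/side9.npz",**d)
crop(d,230,110,310,185,8,f"pics/side9.png")
E
```

```text
clock: 8.57
position: [616.4, 162.0, 74.2]
eef_rot: [0.992, -0.127, 0.003, -0.001]
contact_force: [0.1, 0.1, -0.9]
opening: 40.0
t 8.57 jig [21.7  3.3 74.2] F [ 0.1  0.1 -0.9] open 40.0 j [0.07 0.52 1.56 0.   1.05 1.9 ]
[-0.02 -0.06  0.01] [-0.07  0.05  0.41]
```

View pics/side9.png

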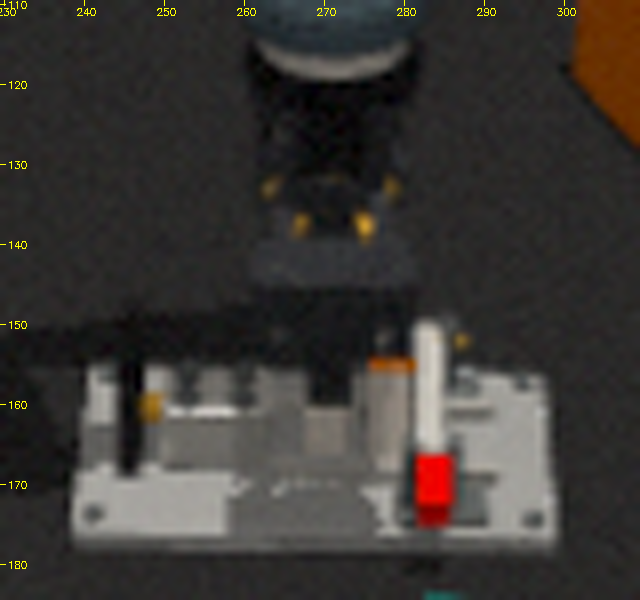

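```bash
python3 - <<'E'
from h import *; from go import w2j
s=load("pics/side9.npz")
def patch(d,u0,u1,v0,v1):
    P=np.array([w2j(dep(d,u,v)) for u in range(u0,u1) for v in range(v0,v1)]);return np.median(P,0).round(1),P.std(0).round(1),len(P)
print("held",patch(s,268,273,161,166));print("S4",patch(s,276,280,157,166))
E
python3 go.py j 20 2 64
```

```text
held (array([ 19.4, -16.5,  36. ]), array([5.2, 2. , 6.8]), 25)
S4 (array([ 46.5, -17.9,  46.4]), array([ 4.1,  2. , 11.4]), 36)
t 8.62 jig [21.2  3.1 73.3] F [-0.8 -0.3 -1.5] open 39.9 j [0.07 0.52 1.56 0.   1.05 1.9 ]
[-0.02 -0.04  0.01] [-0.05  0.05  0.37]
```

```bash

python3 -m jog '[[0,0,0,-0.03,0.05,0.1,30],[0,0,0,-0.03,0.05,0.2,30],[0,0,0,-0.03,0.05,0.3,30],[0,0,0,-0.03,0.05,0.38,30]]';python3 go.py j 20 2 64
```

```text
clock: 8.95
position: [615.0, 160.9, 64.2]
eef_rot: [0.992, -0.127, 0.002, -0.0]
contact_force: [-7.3, -1.7, 19.6]
opening: 39.7
t 8.95 jig [20.7  2.  64.2] F [-7.3 -1.7 19.6] open 39.7 j [0.07 0.53 1.57 0.   1.04 1.9 ]
[-0.02 -0.05  0.01] [-0.03 -0.    0.01]
```

```bash

python3 -m jog '[[0,0,0,0,0,-0.04,39],[0,0,0,0,0,-0.04,48],[0,0,0,0,0,-0.04,58],[0,0,0,0,0,-0.04,58],[0,0,0,0,0,-0.04,58]]';python3 go.py; python3 - <<'E'
from cell import *
from h import *
d=get_image("side");np.savez(f"pics/side10.npz",**d)
crop(d,230,110,310,185,8,f"pics/side10.png")
E
```

```text
clock: 9.37
position: [615.1, 160.9, 65.2]
eef_rot: [0.992, -0.127, 0.002, -0.0]
contact_force: [-0.0, -0.1, -0.4]
opening: 58.0
t 9.37 jig [20.8  2.  65.2] F [-0.  -0.1 -0.4] open 58.0 j [0.07 0.53 1.57 0.   1.04 1.9 ]
```

View pics/side10.png

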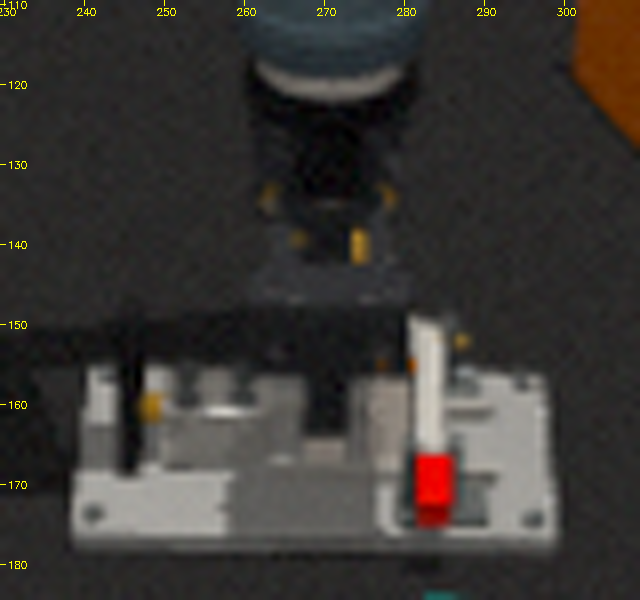

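```bash

python3 -m jog '[[0,0,0,0,0,-0.6,58],[0,0,0,0,0,-1.8,58],[0,0,0,0,0,-3.2,58],[0,0,0,0,0,-3.8,58]]';python3 go.py j -115 2 145; python3 - <<'E'
from cell import *
from h import *
d=get_image("side");np.savez(f"pics/side11.npz",**d)
crop(d,230,110,310,185,8,f"pics/side11.png")
E
```

```text
clock: 9.75
position: [616.6, 161.1, 164.7]
eef_rot: [0.992, -0.127, 0.005, -0.001]
contact_force: [1.1, 0.1, -0.0]
opening: 58.2
t 9.75 jig [ 22.1   2.5 164.7] F [ 1.1  0.1 -0. ] open 58.2 j [0.07 0.4  1.53 0.   1.2  1.9 ]
[-0.04 -0.11  0.01] [-5.49  0.02  0.74]
```

View pics/side11.png

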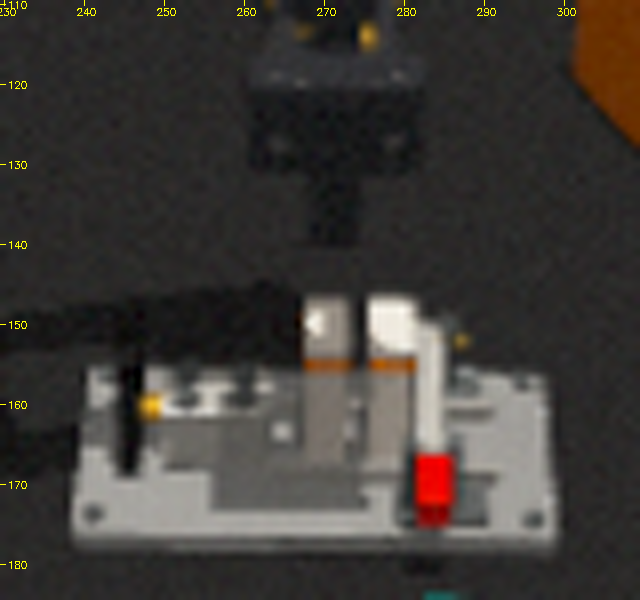

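The placed spacer stands upright in the channel at (270,156), a few mm short of spacer4 at (278,156). Now I'll go round behind the pad with the jaws shut.

```bash

python3 -m jog '[[0,0,0,-5.5,0,0,0],[0,0,0,-5.5,0,0,0],[0,0,0,-5.5,0,0,0],[0,0,0,-5.5,0,0.2,0],[0,0,0,-5.5,0,0.7,0]]';python3 go.py j -115 2 145; python3 - <<'E'
from cell import *
from h import *
from go import w2j
d=get_image("side");np.savez(f"pics/side12.npz",**d)
crop(d,210,110,310,190,8,f"pics/side12.png")
P=np.array([w2j(dep(d,u,v)) for u in range(244,248) for v in range(150,166)]);print(np.percentile(P,[10,50,90],axis=0).round(1))
E
```

```text
clock: 10.22
position: [483.0, 197.1, 148.3]
eef_rot: [0.992, -0.126, 0.007, -0.002]
contact_force: [1.1, -0.8, -0.4]
opening: 27.0
t 10.22 jig [-116.1    3.5  148.3] F [ 1.1 -0.8 -0.4] open 27.0 j [ 0.16  0.18  1.84 -0.    1.1   1.98]
[-0.06 -0.16  0.04] [0.04 0.06 0.13]
[[-75.3 -27.3  30.4]
 [-69.9 -21.7  56.5]
 [-65.8   9.9  75.3]]
```

View pics/side12.png

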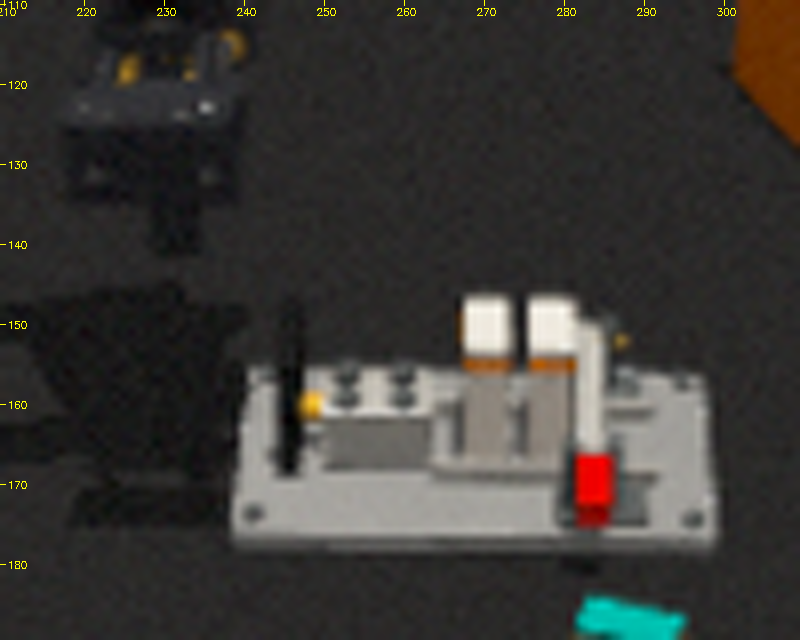

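```bash

python3 -m jog '[[0,-0.1,0,0.1,0.06,1,0],[0,-0.1,0,0.1,0.06,2.2,0],[0,-0.1,0,0.1,0.06,3.3,0],[0,-0.1,0,0.1,0.06,3.9,0],[0,-0.1,0,0.1,0.06,3.9,0]]';python3 go.py j -86 2 50
```

```text
clock: 10.68
position: [483.7, 193.5, 44.1]
eef_rot: [0.992, -0.127, -0.002, -0.001]
contact_force: [-0.5, -0.7, 0.2]
opening: 0.5
t 10.68 jig [-114.6    0.2   44.1] F [-0.5 -0.7  0.2] open 0.5 j [0.15 0.37 1.87 0.   0.91 1.97]
[-0.01  0.04  0.03] [ 1.14 -0.07 -0.24]
```

```bash

python3 -m jog '[[0,0,0,0.3,-0.07,-0.24,0],[0,0,0,0.6,-0.07,-0.24,0],[0,0,0,0.9,-0.07,-0.24,0],[0,0,0,1.1,-0.07,-0.24,0]]';python3 go.py j -60 2 50
```

```text
clock: 11.02
position: [513.6, 188.1, 51.8]
eef_rot: [0.992, -0.127, 0.0, -0.001]
contact_force: [-4.8, 1.8, 2.4]
opening: 0.4
t 11.02 jig [-84.3   2.5  51.8] F [-4.8  1.8  2.4] open 0.4 j [0.13 0.4  1.81 0.   0.94 1.96]
[-0.03  0.    0.02] [0.97 0.02 0.07]
```

```bash

python3 -m jog '[[0,0,0,0.2,0,0.05,0],[0,0,0,0.4,0,0.05,0],[0,0,0,0.6,0,0.05,0],[0,0,0,0.75,0,0.05,0],[0,0,0,0.8,0,0.05,0]]';python3 go.py j -60 2 50;python3 - <<'E'
from cell import *
from h import *
d=get_image("side");np.savez(f"pics/side13.npz",**d)
crop(d,220,110,310,190,8,f"pics/side13.png")
E
```

```text
clock: 11.43
position: [533.1, 183.0, 50.6]
eef_rot: [0.992, -0.127, -0.0, -0.001]
contact_force: [-5.7, 1.2, 3.5]
opening: 0.4
t 11.43 jig [-64.1   2.6  50.6] F [-5.7  1.2  3.5] open 0.4 j [0.12 0.43 1.76 0.   0.95 1.94]
[-0.03  0.01  0.02] [0.16 0.02 0.02]
```

View pics/side13.png

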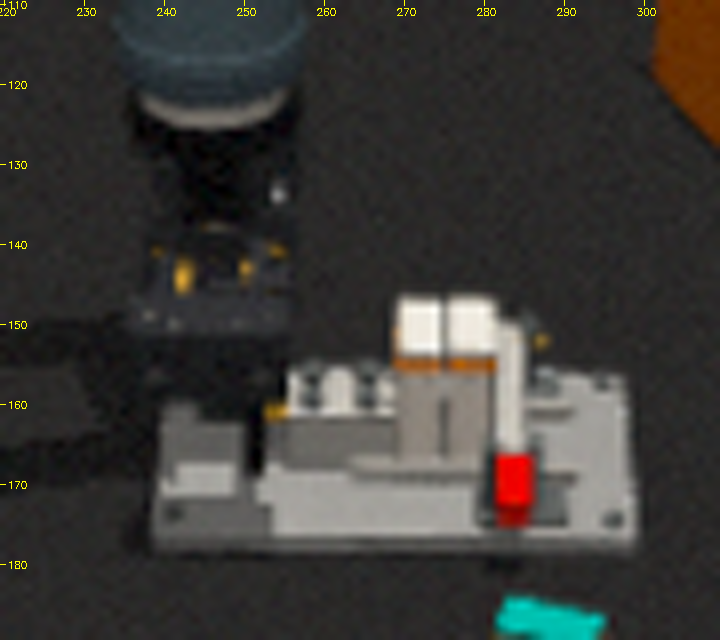

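The block has reached the stack: the two spacers are together at (272,160) and (278,160). I'll push on slowly and watch the force.

```bash

python3 -m jog '[[0,0,0,0.06,0,0,0],[0,0,0,0.12,0,0,0],[0,0,0,0.18,0,0,0],[0,0,0,0.18,0,0,0]]';python3 go.py
```

```text
clock: 11.82
position: [537.1, 182.0, 50.4]
eef_rot: [0.992, -0.127, -0.0, -0.001]
contact_force: [-3.3, 0.2, 2.3]
opening: 0.7
t 11.82 jig [-60.    2.6  50.4] F [-3.3  0.2  2.3] open 0.7 j [0.12 0.44 1.75 0.   0.95 1.94]
```

```bash

python3 -m jog '[[0,0,0,0.06,0,0,0],[0,0,0,0.12,0,0,0],[0,0,0,0.16,0,0,0],[0,0,0,0.16,0,0,0]]';python3 go.py
```

```text
clock: 12.15
position: [539.3, 181.4, 50.2]
eef_rot: [0.992, -0.127, -0.002, -0.001]
contact_force: [-9.9, 2.5, 7.5]
opening: 0.4
t 12.15 jig [-57.7   2.5  50.2] F [-9.9  2.5  7.5] open 0.4 j [0.11 0.44 1.75 0.   0.96 1.94]
```

```bash

python3 -m jog '[[0,0,0,0.11,0,-0.02,0],[0,0,0,0.14,0,-0.03,0],[0,0,0,0.14,0,-0.03,0]]';python3 go.py;python3 -m jog '[[0,0,0,0.14,0,-0.02,0]]'; python3 go.py
```

```text
clock: 12.4
position: [539.3, 181.4, 50.2]
eef_rot: [0.992, -0.127, -0.006, -0.001]
contact_force: [-15.0, 4.4, 10.1]
opening: 0.2
t 12.4 jig [-57.8   2.5  50.2] F [-15.    4.4  10.1] open 0.2 j [0.11 0.44 1.74 0.01 0.97 1.94]
clock: 12.48
position: [539.1, 181.4, 50.1]
eef_rot: [0.992, -0.126, -0.01, -0.001]
contact_force: [-17.0, 3.7, 13.9]
opening: 0.5
t 12.48 jig [-57.9   2.5  50.1] F [-17.    3.7  13.9] open 0.5 j [0.11 0.45 1.74 0.01 0.98 1.93]
```

```bash

python3 -m jog '[[0,-0.1,0,0.12,0,-0.08,0],[0,-0.1,0,0.12,0,-0.08,0],[0,-0.1,0,0.12,0,-0.08,0]]';python3 go.py j -50 2.5 50.2;python3 - <<'E'
from cell import *
from h import *
for n,b in(("side",(220,110,310,190)),("top",(170,130,250,225))):
    d=get_image(n);np.savez(f"pics/{n}14.npz",**d)
    crop(d,*b,8 if n=="side" else 6,f"pics/{n}14.png")
    cv2.imwrite(f"pics/{n}14full.png",d["frame"])
print(state()["contact_force"],state()["clock"])
E
```

```text
clock: 12.73
position: [538.7, 181.4, 50.5]
eef_rot: [0.992, -0.126, -0.017, -0.001]
contact_force: [-11.5, 4.7, 3.0]
opening: 0.3
t 12.73 jig [-58.3   2.4  50.5] F [-11.5   4.7   3. ] open 0.3 j [0.11 0.45 1.73 0.01 1.   1.93]
[0.03 0.4  0.04] [ 0.33 -0.    0.  ]
[-10.74399712   3.88922482   1.27470445] 12.8333
```

View pics/side14.png

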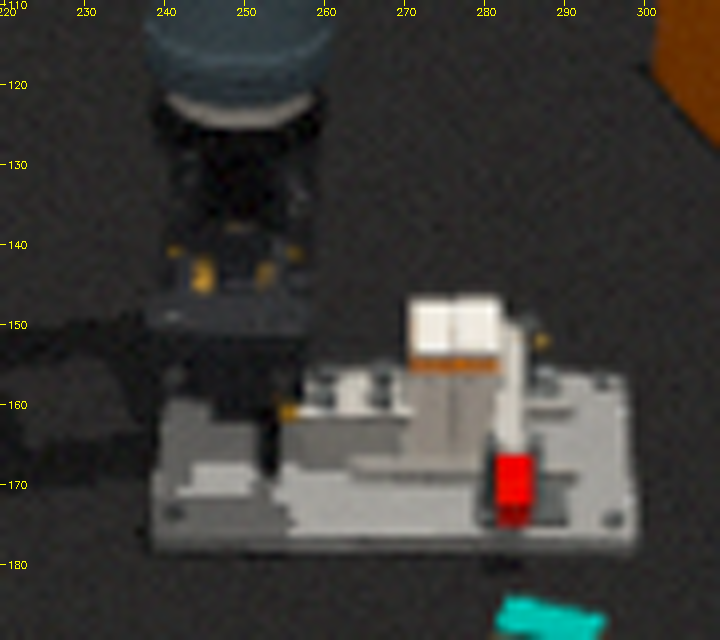

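View pics/side14full.png

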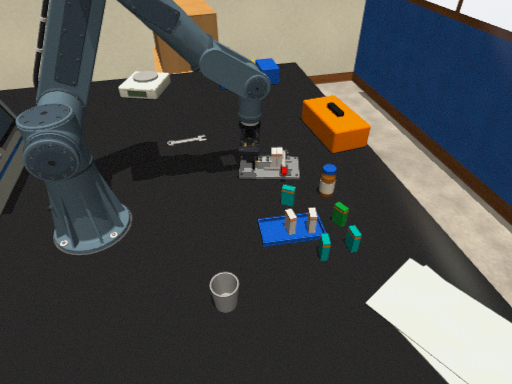

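View pics/top14full.png

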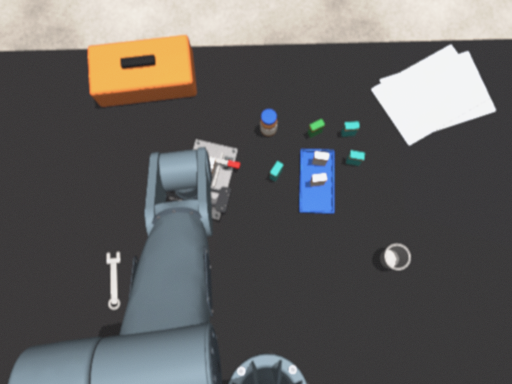

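The stack is tight: there's no gap between block, spacers and bar, and the bar is still down. The push has dropped to about 12 N and the tool has tilted 2°, so I'll straighten it and bring the push to about 16 N.

```bash

python3 -m jog '[[0,0.2,0,0.16,0,-0.03,0],[0,0.3,0,0.17,0,-0.04,0],[0,0.3,0,0.17,0,-0.04,0],[0,0.3,0,0.17,0,-0.04,0]]';python3 go.py j -50 2.5 50.2
```

```text
clock: 13.17
position: [539.1, 181.2, 50.1]
eef_rot: [0.992, -0.126, -0.008, 0.001]
contact_force: [-12.6, 4.2, 5.2]
opening: 0.6
t 13.17 jig [-57.8   2.3  50.1] F [-12.6   4.2   5.2] open 0.6 j [0.11 0.45 1.74 0.   0.97 1.94]
[0.04 0.18 0.05] [ 0.31 -0.   -0.01]
```

```bash

python3 -m jog '[[0,0.15,0,0.2,0,-0.04,0],[0,0.15,0,0.21,0,-0.04,0],[0,0.15,0,0.21,0,-0.04,0],[0,0.15,0,0.21,0,-0.04,0],[0,0.15,0,0.21,0,-0.04,0]]';python3 go.py j -50 2.5 50.2;python3 - <<'E'
from cell import *
from h import *
from go import w2j
for i in range(8):
    d=get_image("side");s=state();print(s["clock"].__round__(2),s["contact_force"].round(1),(s["contact_force"][0]*.967-s["contact_force"][1]*.254).round(1),w2j(s["position"]).round(1))
crop(d,220,110,310,190,8,"pics/side15.png")
E
```

```text
clock: 13.58
position: [539.2, 181.2, 50.0]
eef_rot: [0.992, -0.126, -0.007, 0.002]
contact_force: [-19.8, 5.5, 12.9]
opening: 0.7
t 13.58 jig [-57.8   2.3  50. ] F [-19.8   5.5  12.9] open 0.7 j [ 0.12  0.45  1.74 -0.    0.97  1.94]
[0.07 0.15 0.06] [ 0.31 -0.01 -0.01]
13.63 [-20.4   5.1  12.8] -21.0 [-57.7   2.3  50. ]
13.68 [-20.5   5.   13.5] -21.1 [-57.8   2.3  50. ]
13.73 [-19.9   4.9  13.2] -20.5 [-57.7   2.3  50. ]
13.78 [-20.6   5.   13.1] -21.1 [-57.7   2.3  50. ]
13.83 [-19.5   4.8  13. ] -20.1 [-57.7   2.3  50. ]
13.88 [-20.1   5.1  12. ] -20.7 [-57.7   2.3  50. ]
13.93 [-20.6   5.9  12.2] -21.5 [-57.7   2.3  50. ]
13.98 [-20.7   4.6  12.7] -21.2 [-57.7   2.3  50. ]
```

View pics/side15.png

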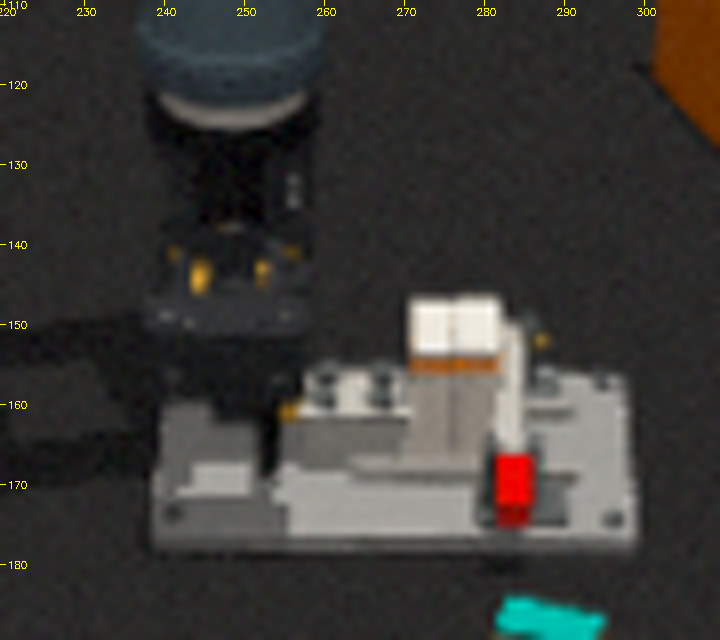

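The push holds steady but at 21 N, slightly over the range. I'll trim it to about 16–17 N.

```bash

python3 -m jog '[[0,0.15,0,0.17,0,-0.06,0],[0,0.15,0,0.17,0,-0.06,0],[0,0.15,0,0.17,0,-0.06,0],[0,0.15,0,0.17,0,-0.06,0],[0,0.15,0,0.17,0,-0.06,0]]';python3 - <<'E'
from cell import *
from h import *
from go import w2j
for i in range(8):
    d=get_image("side");s=state();print(s["clock"].__round__(2),s["contact_force"].round(1),(s["contact_force"][0]*.967-s["contact_force"][1]*.254).round(1),w2j(s["position"]).round(1))
E
```

```text
clock: 14.4
position: [539.3, 181.2, 50.0]
eef_rot: [0.992, -0.125, -0.004, 0.003]
contact_force: [-14.8, 3.9, 5.6]
opening: 0.7
14.45 [-14.1   4.5   5.7] -14.8 [-57.7   2.3  50. ]
14.5 [-13.5   5.2   6.9] -14.4 [-57.8   2.3  50. ]
14.55 [-14.1   4.9   6.3] -14.9 [-57.7   2.3  50. ]
14.6 [-14.9   4.5   6.6] -15.5 [-57.7   2.3  50. ]
14.65 [-14.7   5.3   6.1] -15.6 [-57.7   2.3  50. ]
14.7 [-15.3   4.9   5.6] -16.0 [-57.7   2.3  50. ]
14.75 [-14.3   4.7   6.8] -15.1 [-57.7   2.3  50. ]
14.8 [-14.    4.4   5.4] -14.7 [-57.7   2.3  50. ]
```

The push is steady at 15 N with about 27 mm of slide used, well short of the 40 mm stop. Handing in.

```bash
python3 -c "
from cell import *
print(close_job())"
```

```text
the job is handed in; nothing more can be done
None
```

The job is handed in at about 15 s of the 70 s. The bar is down in its fork, one spacer from the tray stands beside spacer4, and the arm is still pushing the black pad.

- **Bar:** I pressed it down until it stopped moving, at about 14 N. Later pictures show it lying level.
- **Spacers:** the gap measured about 67–70 mm, so two spacers in all were needed and I added one. The other two stand in the tray.
- **Push:** it held at 14–16 N for 0.4 s before hand-in. The slide had stopped at about 27 mm of its 40 mm travel, pressing the stack against the bar. The last close-up shows no gap between block, spacers and bar.
- **Rest of the scene:** the fingers touch only the pad. The jar, cup, wrench and green and turquoise look-alikes look unmoved in the overview pictures taken just before the final force adjustment.

Three readings were off:
- **Camera disagreement:** the two cameras differed by 2–4 mm across the bench. I corrected the sideways placing by comparing depth readings with spacer4.
- **Push too high:** it sat at 20–21 N for about half a second before I trimmed it.
- **Downward load:** a steady downward load of about 6 N on the pad remains.

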